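# Lay the welded post foot over the stop

### The arm

A 6-joint arm with a two-finger parallel gripper is mounted at the origin on a cart in front of the work surface, level with it; the furniture and walls round the work are solid. World frame = base frame: x ahead of the robot, y to its left, z up, the work surface at z = 0. Lengths are in mm, angles in rad, forces in N, time in s.
With the tool pointing down it reaches from about 325 to 850 mm from the base axis. Payload 15.5 kg.
Tool frame: the origin (TCP) lies on the centre line of the jaws, within the pads' length; the fingertips stand 19 mm ahead of it and the grasp point (between the pads) is the TCP (manip.tips_ahead is the distance from the TCP to the fingertips, in mm); z points along the fingers, y is the direction in which the jaws open and shut (so a half turn about z gives the same grasp; the last joint's range is limited). The gripper opens to 91 mm and grips with 3 to 60 N. Pads are 32 mm wide; open, the fingers measure 118 mm over their backs; the gripper's body (76 mm by 178 mm) begins 60 mm behind the grasp point.
Start: joints at [1.157, 0.494, 1.345, -0, 1.302, -0.096], TCP at [195.294, 593.706, 232.915] pointing down, gripper open.
Joint ranges: [-2.91, 2.91], [-0.82, 2.16], [0.22, 2.67], [-1.22, 4.37], [0.12, 2.79], [-3.08, 3.08]. Speed limits (rad/s): [1.89, 1.89, 2.57, 3.01, 3.01, 3.01].

### API

Orientations are given as a rotation vector (axis times angle).
In Python, from station import manip gives the robot as it stands. The module is installed in compiled form; this text tells all that it offers.
- The arm moves only by the tool play_rows, never from a script. Its argument "targets" is a list of rows, each a list of 6 numbers: the shift along the tool's x, y, z as a fraction of full scale, then the turn, a rotation vector about the tool's x, y, z as a fraction of full scale. A call has 1 to 10 rows; each row shifts and turns the pose as measured when the row begins, along the tool's axes as they then stand; what a row does not reach is not made up. Full scale, the value 1, is 0.4 m for a shift and 180 degrees for a turn. A row lasts 1/10 s, in which the tool goes at most 50 mm and 8.59 degrees, less where a joint would pass 70% of its speed; a pose out of reach is approached as far as the arm can. A call with a number of a shift or a turn outside -1 to 1 is refused whole. A call with a gripper value outside its range is refused whole. "jaw" is the finger opening in mm, from 0 to 91.2, set as the call begins (left out, the last holds). The fingers move at their own pace and stop on an object; "squeeze" is the grip in N (left out, the last holds). Time passes only in rows, so rows that do not move let the fingers close. It gives the time, the measured TCP pose, the force and the opening at its end, in the units of the state.
- manip.sense(): the state, without advancing time (a new reading comes with each control period).
- manip.grab_frame(name): name is "side" or "top" or "wrist"; returns a dict with "pixels" (384x512x3 uint8, red, green, blue), "camera_matrix" (3x3 intrinsics, pixels), "distortion" ([k1, k2, p1, p2, k3] as OpenCV has them; the pictures are not rectified), "camera_from_world" (4x4, takes a point from world to camera coordinates); the wrist camera has in their place "T_tool_cam" (4x4, takes a point from camera to tool coordinates, whose origin is the TCP and whose axes are the flange's). Camera axes: x right, y down, z forward; pixel columns grow to the right and rows downward; lengths in mm; the calibration is good to about 2 mm. A picture is of the moment at which its call begins: read the wrist's pose just before it. There is no depth.
- manip.close_job(): hands the job in, once; it reports no verdict.
Trained networks look in a picture, given as the dict that the camera call returned (one of the last four; its "shot" number tells which), for a name from the list of things; names that differ only in an ending like _2 or _b are one class to them, and where a whole thing is asked for, a point or a joint stands for the part that bears it (a point fixed in the world has none). Each returns a list of dicts, best first, with "confidence" (0 to 1); they miss things now and then, are a little off and sometimes report something else, mostly with a low value. They report only what shows in the picture. A call takes as long as a camera call.
- manip.search_frame(picture, name): "point" ([x, y, z] in mm, in world coordinates, good to about 4 mm: the middle of the surface that is visible of it).
- manip.trace(picture, name): "pixels" (384x512 bool, what is visible of it).
- manip.mark_of(picture, name): "point" ([x, y, z] in mm, in world coordinates, good to about 4 mm: a listed point, or the origin of a listed thing).
The state is a dict: "time_s": time; "joint_pos": joint angles; "qvel": joint speeds; "effort": joint torques, N m; "tool_pos": TCP position; "tcp_rot": TCP orientation; "force": force on the tool from outside, world axes, zero at the start; "wrist_torque": the same for the moment, N m; "opening": finger opening in mm.
Only numpy, scipy, OpenCV 4.12 (cv2) and the standard library are available. Lean on these libraries where they do the work, as an engineer would, in place of code of your own. Each camera call takes 0.05 s, during which the arm holds its last target. There are 200 camera calls.

### The job

The welded post foot stands on its base plate on the plywood turn-over board. Push it along the board until the edge of its plate is square up against the steel stop, then tip it over the stop and let it down gently, so that it ends lying on its side with the tube on the wooden block and the plate still up against the stop, ready for the underside of the plate to be dressed. Only push it and support it with the fingers: do not pinch, lift or drop it, and leave the other things on the bench where they are.

Things in the scene. Friction and masses are not known exactly. Their poses are not given: they have to be found in the camera images.
- post: loose steel post foot, 0.65 to 1 kg: square tube 30x30 mm upright on the middle of a plate 80 (x) x 120 (y) x 8 mm (z), 220 mm tall in all. Origin: centre of the plate's underside; z along the tube, y along the plate's long side, within 15 degrees of the board's y. Centre of mass on the tube axis about 45 mm up: tipped over the plate's edge it balances at about 53 degrees and falls by itself beyond
- post_edge (a point): middle of the lower edge of the plate on its +y side: the edge that goes against the stop and that the post tips over; in the post's frame (0, 60, 0) mm
- post_top (a point): centre of the top of the tube's black end cap; in the post's frame (0, 0, 220) mm
- jig: fixed plywood turn-over board, 12 mm thick, 170 mm (x), y from -205 to +165 mm. Origin on the bench under the middle of the stop's face, z up; +y is the way to push the post and to lay it over. The stop, a steel angle, has its upright face at y = 0, 150 mm wide, 20 mm above the board, 30 mm deep (to y = +30). The post starts on the -y side, its plate edge about 15 to 60 mm short of the stop
- rest: wooden block screwed across the board, in the board's frame 150 (x) x 60 (y) x 45 mm (z), y = +90 to +150 mm; its top is 45 mm above the board, 57 mm above the bench, so that the tube lies level on it. Origin: centre of its underside, own y along its length. The end of the laid-down tube stands out about 60 mm past the block and 45 mm past the end of the board, with free space under it
- pliers_red: pliers with red handles lying in front of the board, 55x185x14 mm; leave alone
- hex_bolt_1: hexagon bolt lying in front of the board, 19x50x17 mm; leave alone
- hex_bolt_2: second hexagon bolt beside it, 19x50x17 mm; leave alone
- magnet: red arrow-shaped welding magnet behind the board, 75x100x16 mm; leave alone
- tape_1: large roll of cream tape, 100 mm across, 25 mm high, to the right; leave alone
- tin_1: round tin, 86 mm across, 40 mm high, to the right; leave alone
- spanner_17: spanner lying to the left, 44x240x6 mm; leave alone
- tape_2: small roll of black tape, 62 mm across, 19 mm high, to the right; leave alone

How it is judged (in metres and radians):
On the way, in this order (a step that is already met when the one before it is completed fails the run):
1. the post, still standing, has its plate edge up against the stop and square to it (y of post_edge in the frame of jig above -0.006 m and angle between the y axis of post and the y axis of jig, either way round below 0.07 rad and angle between post's own z axis and vertical below 0.1 rad), for 0.2 s.
2. the post is tipped more than halfway over, its plate edge still down at the stop (angle between post's own z axis and vertical above 0.8 rad and z of post in the frame of jig above 0.04 m and y of post_top in the frame of jig above 0.03 m and y of post_edge in the frame of jig above -0.02 m).
At the end, for the whole second after the job is handed in: the post lies at rest on its side along the board: tube level within about 3 degrees and within about 5 degrees of the board's y axis, resting on the wooden block; the plate upright within 10 mm of the stop's face and within 40 mm of its middle (angle between post's own z axis and vertical between 1.52 and 1.62 rad and angle between the z axis of post and the y axis of jig, either way round below 0.09 rad and y of post_top in the frame of jig above 0.19 m and y of post in the frame of jig above -0.018 m and x of post in the frame of jig between -0.04 and 0.04 m and contact force between post and rest above 0.3 N and linear speed of post below 0.01 m/s); the robot touches nothing.
It fails at once if the post is dropped or toppled (it turns faster than 2.5 rad/s) (angular speed of post above 2.5 rad/s).
It fails at once if the post is lifted: the plate edge that it tips over rises more than 12 mm off the board (z of post_edge in the frame of jig above 0.024 m).
It fails at once if the post is pinched or pushed hard while it is being tipped or lowered (more than 20 N from the fingers) (angle between post's own z axis and vertical above 0.15 rad and contact force between the fingers and post above 20 N).
It fails at once if another thing on the bench is moved more than 20 mm (distance of any of pliers_red, hex_bolt_1, hex_bolt_2, magnet, tape_1, tin_1, spanner_17, tape_2 from where it was at the start of the episode above 0.02 m).
It also fails if it takes over 72 s, if anything falls off the work surface, if the arm or the gripper's body presses on something with over 40 N, if the wrist force passes 120 N, or if a joint passes its speed limit or range.

## Working session

There is one attempt and no reset: what is moved stays moved. The work goes in short steps, Python scripts to look and compute and a tool call to move; the robot and the scene stay as the last step left them, time stands still between calls to the robot, and variables do not carry over. Pictures are saved under pics/ and viewed, about 8 in all and at most 12, crops included, and the job is handed in when it is done.

Besides the shell and the picture viewer there is one more tool, called after "Call:" as name([rows], argument=value, ...), one row to a line, values as JSON. play_rows: Moves the arm, as the interface text tells. Its arguments: {"type":"object","properties":{"targets":{"type":"array"},"jaw":{"type":"number"},"squeeze":{"type":"number"}},"required":["targets"]}

```bash
mkdir -p pics
cat > h.py <<'E'
import numpy as np, cv2
from scipy.spatial.transform import Rotation as R
from station import manip
np.set_printoptions(precision=3,suppress=True)
def save(p,n): cv2.imwrite('pics/'+n,cv2.cvtColor(p['pixels'],cv2.COLOR_RGB2BGR))
def st():
    s=manip.sense(); print(s['time_s'],np.array(s['tool_pos']),np.array(s['tcp_rot']),'F',np.array(s['force']),s['opening']); return s
def proj(p,X):
    T=np.array(p['camera_from_world']); return cv2.projectPoints(np.array(X,float).reshape(-1,3),cv2.Rodrigues(T[:3,:3])[0],T[:3,3],np.array(p['camera_matrix']),np.array(p['distortion']))[0].reshape(-1,2)
E
python3 - <<'E'
from h import *
s=st(); print(R.from_rotvec(s['tcp_rot']).as_matrix())
for c in ('side','top'):
    p=manip.grab_frame(c); save(p,c+'0.png')
    T=np.array(p['camera_from_world']); print(c,'cam at',-T[:3,:3].T@T[:3,3])
    for n in ('post','post_edge','post_top','jig','rest','pliers_red','hex_bolt_1','magnet','tape_1','tin_1','spanner_17','tape_2'):
        print(n,[(np.array(d['point']),round(d['confidence'],2)) for d in manip.mark_of(p,n)[:2]])
E
```

```text
0.0 [195.16  593.368 232.322] [-0.497 -3.102  0.002] F [-0.686 -0.338  0.14 ] 91.36331114844089
[[-0.95   0.312 -0.   ]
 [ 0.312  0.95  -0.001]
 [ 0.    -0.001 -1.   ]]
side cam at [ 358.477 -997.322  793.815]
post [(array([543.3, -70. ,  15.2]), 0.83), (array([575.1,  10.6,   0.9]), 0.58)]
post_edge [(array([556.2, -11.5,  11.8]), 0.86)]
post_top [(array([542.2, -67.7, 230.5]), 0.72)]
jig [(array([575.2,  14.3,   3.4]), 0.9), (array([721. , -27.2,   2.9]), 0.61)]
rest [(array([602.4, 127.5,  11.2]), 0.63)]
pliers_red [(array([460.1, 122.3,   4.6]), 0.66), (array([555.3, -10.8,   8.9]), 0.6)]
hex_bolt_1 [(array([ 397.8, -125.5,    1.6]), 0.58), (array([421.1, -50.7,   2. ]), 0.47)]
magnet [(array([723.2, -24.2,   3.5]), 0.75)]
tape_1 [(array([ 514.4, -479.9,   -0.7]), 0.68), (array([ 400.6, -390.1,    0.8]), 0.56)]
tin_1 [(array([ 652.9, -421.1,    3. ]), 0.97)]
spanner_17 [(array([472.4, 414.6,  -2.6]), 0.72)]
tape_2 [(array([ 514.4, -479.9,   -0.7]), 0.68), (array([ 400.6, -390.1,    0.8]), 0.56)]
top cam at [ 345.754  -18.454 1412.007]
post [(array([545.5, -68.8,  13.7]), 0.97)]
post_edge [(array([557.7, -14.4,  11.8]), 0.93)]
post_top [(array([547.9, -73.9, 234. ]), 0.93)]
jig [(array([574. ,  12.7,  -0.5]), 0.59)]
rest [(array([598. , 128.8,  13.3]), 0.78)]
pliers_red [(array([459.7, 120.2,  -0.7]), 0.82)]
hex_bolt_1 [(array([ 396.4, -128.6,    1.5]), 0.56), (array([421.4, -48.2,  -3.5]), 0.54)]
magnet [(array([723.2, -24.8,  -0.5]), 0.81)]
tape_1 [(array([ 518.5, -480. ,   -1.3]), 0.56), (array([ 400.5, -389.5,   -0.8]), 0.51)]
tin_1 [(array([ 656.4, -422.1,    3.1]), 0.75), (array([ 399.7, -390. ,    0.1]), 0.3)]
spanner_17 [(array([475.6, 417.6,   0.6]), 0.88)]
tape_2 [(array([ 518.5, -480. ,   -1.3]), 0.56), (array([ 400.5, -389.5,   -0.8]), 0.51)]
```

```bash
python3 -c "
import cv2,numpy as np
cv2.imwrite('pics/both.png',np.vstack([cv2.imread('pics/side0.png'),cv2.imread('pics/top0.png')])[:, :])
a=cv2.imread('pics/side0.png');b=cv2.imread('pics/top0.png');cv2.imwrite('pics/both.png',cv2.resize(np.hstack([a,b]),(800,300)))"
```

```text
(no output)
```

View pics/side0.png

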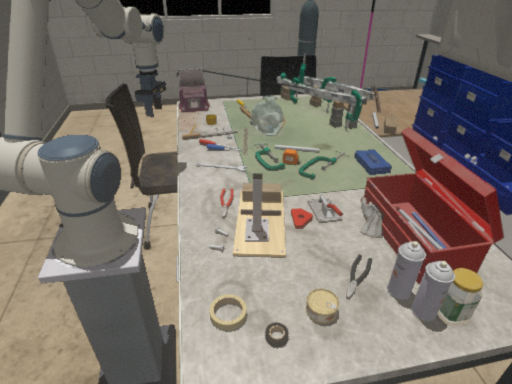

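View pics/top0.png

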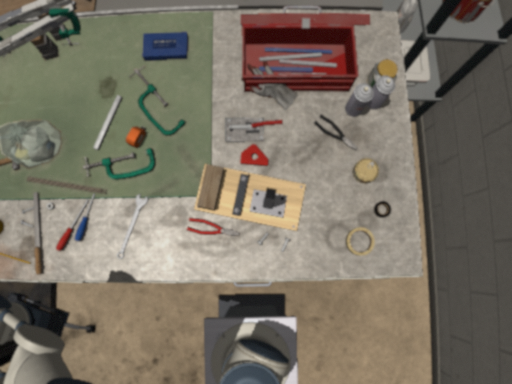

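```bash
cat >> h.py <<'E'
def plan(pos,Rt,n=None):
    """equal rows to the target, in fractions along the tool axes at each row"""
    s=manip.sense(); p0=np.array(s['tool_pos']); R0=R.from_rotvec(s['tcp_rot'])
    rv=(R0.inv()*Rt).as_rotvec(); d=np.array(pos)-p0
    n=n or int(max(np.ceil(np.linalg.norm(d)/45),np.ceil(np.linalg.norm(rv)/0.14),1))
    rows=[]
    for i in range(n):
        Ri=R0*R.from_rotvec(rv*i/n); rows.append(np.r_[Ri.inv().apply(d/n)/400,rv/n/np.pi])
    print(n); print(np.array2string(np.array(rows),precision=4,separator=','))
def toolR(zw,yw):
    z=np.array(zw)/np.linalg.norm(zw); y=np.array(yw)-np.dot(yw,z)*z; y/=np.linalg.norm(y)
    return R.from_matrix(np.c_[np.cross(y,z),y,z])
E
python3 - <<'E'
from h import *
p=manip.grab_frame('top')
K=np.array(p['camera_matrix']);D=np.array(p['distortion']);T=np.array(p['camera_from_world']);C=-T[:3,:3].T@T[:3,3]
def lift(px,z):
    u=cv2.undistortPoints(np.array(px,float).reshape(-1,1,2),K,D).reshape(-1,2)
    r=np.c_[u,np.ones(len(u))]@T[:3,:3]; return C+r*((z-C[2])/r[:,2:])
t=manip.trace(p,'jig')
if t:
    m=t[0]['pixels'].astype(np.uint8); print(m.sum(),t[0]['confidence'])
    c=max(cv2.findContours(m,0,1)[0],key=cv2.contourArea).reshape(-1,2)
    W=lift(c,12)[:,:2].astype(np.float32); print(cv2.minAreaRect(W)); print(cv2.boxPoints(cv2.minAreaRect(W)))
w=manip.grab_frame('wrist'); print(np.array(w['T_tool_cam'])); print(np.array(w['camera_matrix']))
x=np.array([.976,-.217,0])
plan([500,0,380],toolR([0,0,-1],x)); plan([500,0,380],toolR([0,0,-1],-x))
E
```

```text
4298 0.96
((570.6146850585938, -7.9437103271484375), (380.742431640625, 178.6676483154297), 77.36233520507812)
[[ 441.795 -174.158]
 [ 616.134 -213.248]
 [ 699.435  158.271]
 [ 525.095  197.36 ]]
[[  -0.001   -0.956   -0.293   83.376]
 [   1.      -0.001    0.       1.244]
 [  -0.      -0.293    0.956 -151.782]
 [   0.       0.       0.       1.   ]]
[[273.775   0.    249.568]
 [  0.    273.775 193.121]
 [  0.      0.      1.   ]]
16
[[-0.0742,-0.0732,-0.023 , 0.    ,-0.    , 0.0293],
 [-0.0806,-0.0661,-0.023 , 0.    ,-0.    , 0.0293],
 [-0.0864,-0.0584,-0.023 , 0.    ,-0.    , 0.0293],
 [-0.0914,-0.0503,-0.023 , 0.    ,-0.    , 0.0293],
 [-0.0956,-0.0416,-0.023 , 0.    ,-0.    , 0.0293],
 [-0.099 ,-0.0327,-0.023 , 0.    ,-0.    , 0.0293],
 [-0.1016,-0.0235,-0.023 , 0.    ,-0.    , 0.0293],
 [-0.1033,-0.014 ,-0.023 , 0.    ,-0.    , 0.0293],
 [-0.1042,-0.0045,-0.023 , 0.    ,-0.    , 0.0293],
 [-0.1041, 0.0051,-0.023 , 0.    ,-0.    , 0.0293],
 [-0.1032, 0.0147,-0.023 , 0.    ,-0.    , 0.0293],
 [-0.1015, 0.0241,-0.023 , 0.    ,-0.    , 0.0293],
 [-0.0988, 0.0333,-0.023 , 0.    ,-0. 
[... 304 characters left out ...]
0.    , 0.    ,-0.0332],
 [-0.048 ,-0.0925,-0.023 , 0.    , 0.    ,-0.0332],
 [-0.0381,-0.097 ,-0.023 , 0.    , 0.    ,-0.0332],
 [-0.0278,-0.1005,-0.023 , 0.    , 0.    ,-0.0332],
 [-0.0172,-0.1028,-0.023 , 0.    , 0.    ,-0.0332],
 [-0.0064,-0.1041,-0.023 , 0.    , 0.    ,-0.0332],
 [ 0.0045,-0.1042,-0.023 , 0.    , 0.    ,-0.0332],
 [ 0.0153,-0.1031,-0.023 , 0.    , 0.    ,-0.0332],
 [ 0.026 ,-0.101 ,-0.023 , 0.    , 0.    ,-0.0332],
 [ 0.0363,-0.0977,-0.023 , 0.    , 0.    ,-0.0332],
 [ 0.0463,-0.0934,-0.023 , 0.    , 0.    ,-0.0332],
 [ 0.0558,-0.0881,-0.023 , 0.    , 0.    ,-0.0332],
 [ 0.0647,-0.0818,-0.023 , 0.    , 0.    ,-0.0332],
 [ 0.0728,-0.0746,-0.023 , 0.    , 0.    ,-0.0332]]
```

```bash
cat >> h.py <<'E'
O=np.array([574.7,12.8,0]); yaw=np.deg2rad(-12.64)
jx=np.array([np.cos(yaw),np.sin(yaw),0]); jy=np.array([-np.sin(yaw),np.cos(yaw),0]); k=np.array([0,0,1.])
J=np.c_[jx,jy,k]
def W(a): return O+J@np.array(a,float)
def toJ(a): return J.T@(np.array(a)-O)
def pushR(a): a=np.deg2rad(a); return toolR(np.sin(a)*jy-np.cos(a)*k, jx)
def tipR(a): a=np.deg2rad(a); return toolR(-np.sin(a)*jy-np.cos(a)*k, np.cos(a)*jy-np.sin(a)*k)
E
python3 - <<'E'
from h import *
plan(W([-12,-158,330]),pushR(40),20)
E
```

```text
20
[[-0.0682,-0.074 ,-0.0121,-0.0082, 0.009 , 0.0224],
 [-0.0728,-0.0686,-0.016 ,-0.0082, 0.009 , 0.0224],
 [-0.0769,-0.0629,-0.0198,-0.0082, 0.009 , 0.0224],
 [-0.0805,-0.0568,-0.0235,-0.0082, 0.009 , 0.0224],
 [-0.0836,-0.0504,-0.0272,-0.0082, 0.009 , 0.0224],
 [-0.0861,-0.0436,-0.0308,-0.0082, 0.009 , 0.0224],
 [-0.088 ,-0.0367,-0.0343,-0.0082, 0.009 , 0.0224],
 [-0.0893,-0.0295,-0.0377,-0.0082, 0.009 , 0.0224],
 [-0.09  ,-0.0222,-0.0409,-0.0082, 0.009 , 0.0224],
 [-0.0901,-0.0147,-0.0439,-0.0082, 0.009 , 0.0224],
 [-0.0896,-0.0072,-0.0467,-0.0082, 0.009 , 0.0224],
 [-0.0885, 0.0003,-0.0493,-0.0082, 0.009 , 0.0224],
 [-0.0868, 0.0077,-0.0517,-0.0082, 0.009 , 0.0224],
 [-0.0845, 0.0151,-0.0538,-0.0082, 0.009 , 0.0224],
 [-0.0816, 0.0224,-0.0557,-0.0082, 0.009 , 0.0224],
 [-0.0782, 0.0295,-0.0573,-0.0082, 0.009 , 0.0224],
 [-0.0742, 0.0363,-0.0586,-0.0082, 0.009 , 0.0224],
 [-0.0698, 0.0429,-0.0596,-0.0082, 0.009 , 0.0224],
 [-0.0648, 0.0492,-0.0603,-0.0082, 0.009 , 0.0224],
 [-0.0595, 0.0551,-0.0608,-0.0082, 0.009 , 0.0224]]
```

Call:
play_rows([
  [-0.068,-0.074,-0.02,-0.008,0.009,0.022],
  [-0.073,-0.069,-0.03,-0.008,0.009,0.022],
  [-0.077,-0.063,-0.03,-0.008,0.009,0.022],
  [-0.08,-0.057,-0.03,-0.008,0.009,0.022],
  [-0.084,-0.05,-0.03,-0.008,0.009,0.022],
  [-0.086,-0.044,-0.031,-0.008,0.009,0.022],
  [-0.088,-0.037,-0.034,-0.008,0.009,0.022],
  [-0.089,-0.03,-0.038,-0.008,0.009,0.022],
  [-0.09,-0.022,-0.041,-0.008,0.009,0.022],
  [-0.09,-0.015,-0.044,-0.008,0.009,0.022],
], jaw=0)

```text
time_s: 2.45
tool_pos: [363.8, 218.9, 298.7]
tcp_rot: [-1.417, -2.497, -0.441]
force: [1.4, 0.7, 0.3]
opening: 13.8
```

Run:
```python
from h import *
s=st(); print(np.array(s['joint_pos']))
plan(W([-12,-158,330]),pushR(40))
```

```text
2.45 [363.844 218.896 298.737] [-1.417 -2.497 -0.441] F [1.435 0.686 0.293] 13.796847522611568
[ 0.091  0.114  1.803  0.404  1.272 -0.577]
9
[[-0.0986,-0.0075,-0.0476,-0.0089, 0.0096, 0.0249],
 [-0.0973, 0.0015,-0.0506,-0.0089, 0.0096, 0.0249],
 [-0.0953, 0.0105,-0.0533,-0.0089, 0.0096, 0.0249],
 [-0.0925, 0.0193,-0.0557,-0.0089, 0.0096, 0.0249],
 [-0.0889, 0.028 ,-0.0578,-0.0089, 0.0096, 0.0249],
 [-0.0847, 0.0365,-0.0595,-0.0089, 0.0096, 0.0249],
 [-0.0797, 0.0446,-0.0608,-0.0089, 0.0096, 0.0249],
 [-0.074 , 0.0523,-0.0618,-0.0089, 0.0096, 0.0249],
 [-0.0678, 0.0596,-0.0624,-0.0089, 0.0096, 0.0249]]
```

Call:
play_rows([
  [-0.099,-0.008,-0.048,-0.009,0.01,0.025],
  [-0.097,0.002,-0.051,-0.009,0.01,0.025],
  [-0.095,0.01,-0.053,-0.009,0.01,0.025],
  [-0.092,0.019,-0.056,-0.009,0.01,0.025],
  [-0.089,0.028,-0.058,-0.009,0.01,0.025],
  [-0.085,0.036,-0.06,-0.009,0.01,0.025],
  [-0.08,0.045,-0.061,-0.009,0.01,0.025],
  [-0.074,0.052,-0.062,-0.009,0.01,0.025],
  [-0.068,0.06,-0.062,-0.009,0.01,0.025],
  [0,0,0,0,0,0],
])

```text
time_s: 3.45
tool_pos: [529.2, -161.9, 329.8]
tcp_rot: [-2.056, -1.579, -0.77]
force: [0.1, 0.4, -0.1]
opening: 0.5
```

```bash
cat >> h.py <<'E'
def wcam():
    s=manip.sense(); p=manip.grab_frame('wrist')
    Tw=np.eye(4); Tw[:3,:3]=R.from_rotvec(s['tcp_rot']).as_matrix(); Tw[:3,3]=s['tool_pos']
    p['camera_from_world']=np.linalg.inv(Tw@np.array(p['T_tool_cam'])); return p
E
python3 - <<'E'
from h import *
s=st(); print(toJ(s['tool_pos']),np.array(s['joint_pos']))
p=wcam(); save(p,'w1.png')
for n in ('post','post_edge','post_top','jig','rest'):
    try: print(n,[(np.array(d['point']),toJ(d['point']),round(d['confidence'],2)) for d in manip.mark_of(p,n)[:1]])
    except Exception as e: print(n,e)
plan(W([-12,-158,60]),pushR(40))
E
```

```text
3.45 [ 529.24  -161.946  329.757] [-2.056 -1.579 -0.77 ] F [ 0.128  0.449 -0.115] 0.4791370601286328
[  -6.119 -180.459  329.757] [-0.768  0.452  1.38   0.617  1.691 -0.553]
post [(array([544.3, -70.7,  14.2]), array([-11.391, -88.129,  14.2  ]), 0.75)]
post_edge [(array([556.3, -11.7,   9.9]), array([-12.593, -27.933,   9.9  ]), 0.81)]
post_top [(array([537.8, -67.4, 234.1]), array([-18.456, -86.331, 234.1  ]), 0.77)]
jig [(array([579.8,  11.4,   3.8]), array([ 5.283, -0.25 ,  3.8  ]), 0.58)]
rest [(array([601.2, 134. ,  11.4]), array([ -0.664, 124.061,  11.4  ]), 0.59)]
7
[[-0.0594,-0.0008, 0.0767, 0.0007,-0.001 ,-0.0011],
 [-0.0592,-0.0009, 0.0768, 0.0007,-0.001 ,-0.0011],
 [-0.0589,-0.0009, 0.077 , 0.0007,-0.001 ,-0.0011],
 [-0.0587,-0.0009, 0.0772, 0.0007,-0.001 ,-0.0011],
 [-0.0584,-0.001 , 0.0774, 0.0007,-0.001 ,-0.0011],
 [-0.0582,-0.001 , 0.0776, 0.0007,-0.001 ,-0.0011],
 [-0.0579,-0.001 , 0.0778, 0.0007,-0.001 ,-0.0011]]
```

View pics/w1.png

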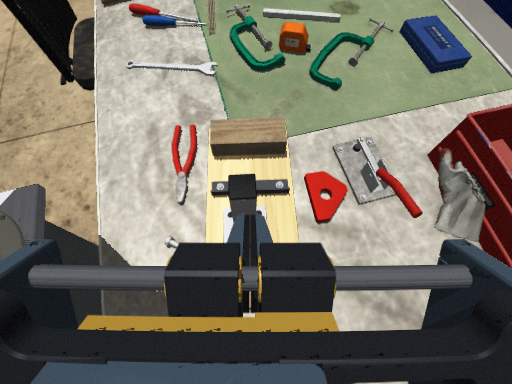

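Call:
play_rows([
  [-0.061,0.002,0.075,0,0,0],
  [-0.061,0.002,0.075,0,0,0],
  [-0.061,0.002,0.075,0,0,0],
  [-0.061,0.002,0.075,0,0,0],
  [-0.061,0.002,0.075,0,0,0],
  [-0.061,0.002,0.075,0,0,0],
  [-0.05,0.002,0.06,0,0,0],
  [0,0,0,0,0,0],
])

```text
time_s: 4.55
tool_pos: [536.2, -141.0, 64.4]
tcp_rot: [-2.041, -1.613, -0.766]
force: [0.1, -0.9, 1.0]
opening: 0.4
```

Run:
```python
from h import *
s=st(); print(toJ(s['tool_pos']),np.array(s['joint_pos']))
plan(W([-11.5,-126,52]),pushR(40),8)
```

```text
4.55 [ 536.246 -140.996   64.383] [-2.041 -1.613 -0.766] F [ 0.09  -0.882  1.007] 0.36600297190833275
[  -3.868 -158.483   64.383] [-0.73   0.784  1.612  0.665  1.215 -0.887]
8
[[ 0.0051,-0.0026, 0.0095, 0.0006,-0.0006,-0.0003],
 [ 0.0052,-0.0025, 0.0095, 0.0006,-0.0006,-0.0003],
 [ 0.0052,-0.0025, 0.0095, 0.0006,-0.0006,-0.0003],
 [ 0.0052,-0.0025, 0.0095, 0.0006,-0.0006,-0.0003],
 [ 0.0052,-0.0025, 0.0095, 0.0006,-0.0006,-0.0003],
 [ 0.0052,-0.0025, 0.0095, 0.0006,-0.0006,-0.0003],
 [ 0.0053,-0.0024, 0.0095, 0.0006,-0.0006,-0.0003],
 [ 0.0053,-0.0024, 0.0095, 0.0006,-0.0006,-0.0003]]
```

Call:
play_rows([
  [0.006,-0.005,0.012,0,0,0],
  [0.006,-0.005,0.012,0.001,-0.001,0],
  [0.006,-0.005,0.012,0.001,-0.001,0],
  [0.006,-0.005,0.012,0.001,-0.001,0],
  [0.006,0,0.01,0.001,-0.001,0],
  [0.006,0,0.01,0.001,-0.001,0],
  [0,0,0,0,0,0],
])

```text
time_s: 5.25
tool_pos: [537.0, -108.9, 58.8]
tcp_rot: [-2.042, -1.633, -0.737]
force: [-3.7, -4.2, 1.5]
opening: 0.6
```

Run:
```python
from h import *
s=st(); print(toJ(s['tool_pos']),J.T@R.from_rotvec(s['tcp_rot']).as_matrix())
plan(W([-11.5,-100,52]),pushR(40),9)
```

```text
5.25 [ 536.983 -108.856   58.77 ] [-2.042 -1.633 -0.737] F [-3.688 -4.222  1.488] 0.6253884884178363
[ -10.181 -126.961   58.77 ] [[-0.     1.     0.002]
 [ 0.77  -0.001  0.638]
 [ 0.638  0.002 -0.77 ]]
9
[[ 0.0046,-0.0004, 0.0062, 0.0001, 0.0002, 0.    ],
 [ 0.0046,-0.0004, 0.0062, 0.0001, 0.0002, 0.    ],
 [ 0.0046,-0.0004, 0.0062, 0.0001, 0.0002, 0.    ],
 [ 0.0046,-0.0004, 0.0062, 0.0001, 0.0002, 0.    ],
 [ 0.0046,-0.0004, 0.0062, 0.0001, 0.0002, 0.    ],
 [ 0.0045,-0.0004, 0.0062, 0.0001, 0.0002, 0.    ],
 [ 0.0045,-0.0004, 0.0062, 0.0001, 0.0002, 0.    ],
 [ 0.0045,-0.0004, 0.0062, 0.0001, 0.0002, 0.    ],
 [ 0.0045,-0.0004, 0.0063, 0.0001, 0.0002, 0.    ]]
```

Call:
play_rows([
  [0.006,0,0.005,0,0,0],
  [0.006,0,0.005,0,0,0],
  [0.006,0,0.005,0,0,0],
  [0.006,0,0.005,0,0,0],
  [0.006,0,0.005,0,0,0],
  [0.006,0,0.005,0,0,0],
  [0.006,0,0.005,0,0,0],
])

```text
time_s: 5.95
tool_pos: [544.3, -91.0, 59.0]
tcp_rot: [-2.05, -1.643, -0.735]
force: [-3.0, -7.0, 1.8]
opening: 0.2
```

```bash
cat > ck.py <<'E'
from h import *
import sys
s=st(); print(toJ(s['tool_pos']),'Fj',J.T@np.array(s['force']),'tilt',np.rad2deg(np.arctan2(-(J.T@R.from_rotvec(s['tcp_rot']).as_matrix())[1,2],-(J.T@R.from_rotvec(s['tcp_rot']).as_matrix())[2,2])))
for c in sys.argv[1:]:
    p=manip.grab_frame(c) if c!='wrist' else wcam()
    for n in ('post','post_edge','post_top'): print(c,n,[(toJ(d['point']),round(d['confidence'],2)) for d in manip.mark_of(p,n)[:1]])
E
python3 ck.py top side
```

```text
5.95 [544.341 -90.97   59.037] [-2.05  -1.643 -0.735] F [-2.951 -6.979  1.839] 0.22435685687091173
[  -6.916 -107.898   59.037] Fj [-1.353 -7.456  1.839] tilt -39.036851845918775
top post []
top post_edge []
top post_top []
side post [(array([ -9.021, -68.535,  15.8  ]), 0.77)]
side post_edge []
side post_top []
```

Call:
play_rows([
  [0.006,-0.001,0.005,0,0,0],
  [0.006,-0.001,0.005,0,0,0],
  [0.006,-0.001,0.005,0,0,0],
  [0.006,-0.001,0.005,0,0,0],
])

```text
time_s: 6.75
tool_pos: [545.7, -82.9, 58.8]
tcp_rot: [-2.056, -1.648, -0.732]
force: [-27.9, -48.5, 27.5]
opening: 0.5
```

```bash
python3 ck.py
```

```text
6.75 [545.656 -82.914  58.77 ] [-2.056 -1.648 -0.732] F [-27.939 -48.462  27.482] 0.5424414620425189
[ -7.396 -99.75   58.77 ] Fj [-16.657 -53.401  27.482] tilt -38.65316672786368
```

Call:
play_rows([
  [-0.003,0,-0.002,0,0,0],
  [0,0,0,0,0,0],
  [0,0,0,0,0,0],
  [0,0,0,0,0,0],
])

```text
time_s: 7.15
tool_pos: [544.9, -84.9, 58.9]
tcp_rot: [-2.057, -1.648, -0.732]
force: [0.8, -1.6, -0.3]
opening: 0.3
```

```bash
python3 ck.py side
python3 - <<'E'
from h import *
p=manip.grab_frame('side'); 
img=cv2.cvtColor(p['pixels'],cv2.COLOR_RGB2BGR)
c=cv2.resize(img[150:270,200:320],(600,600),interpolation=cv2.INTER_CUBIC); cv2.imwrite('pics/s2.png',c)
E
```

```text
7.15 [544.902 -84.875  58.916] [-2.057 -1.648 -0.732] F [ 0.761 -1.634 -0.283] 0.28535937290819996
[  -7.702 -101.829   58.916] Fj [ 1.1   -1.427 -0.283] tilt -38.60885401685077
side post [(array([-10.003, -60.044,  17.5  ]), 0.61)]
side post_edge [(array([-9.519, -2.34 , 11.5  ]), 0.78)]
side post_top []
```

View pics/s2.png

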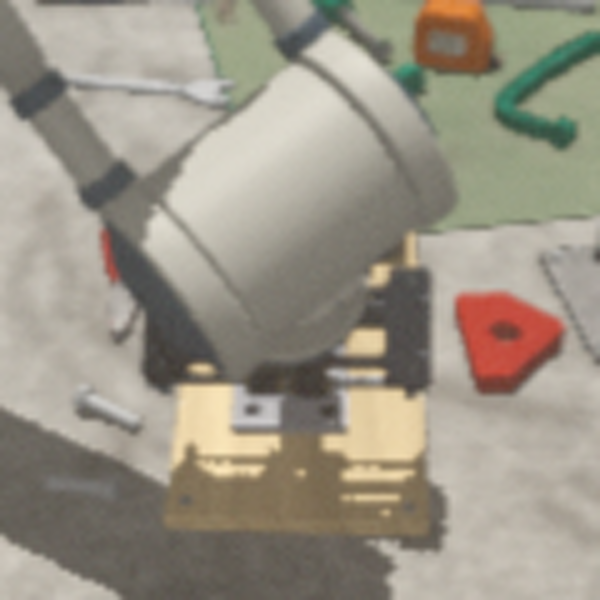

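Call:
play_rows([
  [0,0,-0.11,0,0,0],
  [-0.05,0,-0.1,0,0,0],
  [0.08,0,-0.095,0,0,0],
  [0.08,0,-0.095,0,0,0],
  [0.08,0,-0.095,0,0,0],
  [0.08,0,-0.095,0,0,0],
], jaw=91)

```text
time_s: 8.0
tool_pos: [524.8, -145.7, 309.9]
tcp_rot: [-2.049, -1.636, -0.722]
force: [0.7, -0.4, 0.3]
opening: 45.4
```

```bash
python3 ck.py top side
python3 - <<'E'
from h import *
print(manip.sense()['joint_pos'])
plan(W([-10,-60,310]),tipR(0))
plan(W([-10,-60,310]),toolR(-k,-jy))
E
```

```text
8.0 [ 524.765 -145.715  309.903] [-2.049 -1.636 -0.722] F [ 0.713 -0.405  0.349] 45.3698750532161
[ -14.038 -165.6    309.903] Fj [ 0.784 -0.239  0.349] tilt -38.96513724825794
top post [(array([ -9.004, -60.845,  14.6  ]), 0.96)]
top post_edge [(array([-8.01 , -3.129, 12.6  ]), 0.57)]
top post_top [(array([ -4.335, -63.385, 234.9  ]), 0.59)]
side post [(array([-10.39 , -61.976,  13.5  ]), 0.72)]
side post_edge [(array([-11.669,  -0.977,  13.5  ]), 0.67)]
side post_top [(array([-10.429, -58.602, 230.   ]), 0.84)]
[-0.732  0.451  1.424  0.581  1.634 -0.581]
13
[[ 0.0162, 0.0007, 0.0123, 0.013 ,-0.0131,-0.0369],
 [ 0.0164, 0.0031, 0.0115, 0.013 ,-0.0131,-0.0369],
 [ 0.0164, 0.0054, 0.0107, 0.013 ,-0.0131,-0.0369],
 [ 0.0161, 0.0078, 0.0097, 0.013 ,-0.0131,-0.0369],
 [ 0.0154, 0.01  , 0.0087, 0.013 ,-0.0131,-0.0369],
 [ 0.0145, 0.012 , 0.0077, 0.013 ,-0.0131,-0.0369],
 [ 0.0133, 0.0139, 0.0066, 0.013 ,-0.0131,-0.0369],
 [ 0.0118, 0.0156, 0.0054, 0.013 ,-0.0131,-0.0369],
 [ 0.0101, 0.0171, 0.0043, 0.013 ,-0.0131,-0.0369],
 [ 0.0082, 0.0183, 0.0032, 0.013 ,-0.0131,-0.0369],
 [ 0.0061, 0.0193, 0.0022, 0.013 ,-0.0131,-0.0369],
 [ 0.0039, 0.0199, 0.0011, 0.013 ,-0.0131,-0.0369],
 [ 0.0016, 0.0203, 0.0002, 0.013 ,-0.0131,-0.0369]]
12
[[ 0.0175, 0.0008, 0.0133,-0.0142,-0.014 , 0.0398],
 [ 0.018 ,-0.002 , 0.0125,-0.0142,-0.014 , 0.0398],
 [ 0.0181,-0.0048, 0.0115,-0.0142,-0.014 , 0.0398],
 [ 0.0178,-0.0076, 0.0105,-0.0142,-0.014 , 0.0398],
 [ 0.0171,-0.0102, 0.0093,-0.0142,-0.014 , 0.0398],
 [ 0.0161,-0.0127, 0.0081,-0.0142,-0.014 , 0.0398],
 [ 0.0147,-0.0149, 0.0068,-0.0142,-0.014 , 0.0398],
 [ 0.013 ,-0.017 , 0.0054,-0.0142,-0.014 , 0.0398],
 [ 0.0109,-0.0187, 0.0041,-0.0142,-0.014 , 0.0398],
 [ 0.0087,-0.02  , 0.0028,-0.0142,-0.014 , 0.0398],
 [ 0.0062,-0.0211, 0.0016,-0.0142,-0.014 , 0.0398],
 [ 0.0035,-0.0217, 0.0004,-0.0142,-0.014 , 0.0398]]
```

Call:
play_rows([
  [0.016,0.001,0.012,0.013,-0.013,-0.037],
  [0.016,0.003,0.012,0.013,-0.013,-0.037],
  [0.016,0.005,0.011,0.013,-0.013,-0.037],
  [0.016,0.008,0.01,0.013,-0.013,-0.037],
  [0.015,0.01,0.009,0.013,-0.013,-0.037],
  [0.015,0.012,0.008,0.013,-0.013,-0.037],
  [0.013,0.014,0.007,0.013,-0.013,-0.037],
  [0.012,0.016,0.005,0.013,-0.013,-0.037],
  [0.01,0.017,0.004,0.013,-0.013,-0.037],
  [0.008,0.018,0.003,0.013,-0.013,-0.037],
])

```text
time_s: 9.4
tool_pos: [542.2, -65.0, 296.1]
tcp_rot: [-0.782, -2.909, -0.193]
force: [0.4, -0.4, 0.6]
opening: 91.3
```

Run:
```python
from h import *
s=st(); print(toJ(s['tool_pos']),s['joint_pos'])
plan(W([-10,-60,300]),tipR(0))
```

```text
9.4 [542.205 -64.976 296.098] [-0.782 -2.909 -0.193] F [ 0.418 -0.435  0.646] 91.26642433251446
[-14.688 -83.001 296.098] [-0.304  0.383  1.371  0.123  1.518 -1.364]
3
[[ 0.0024, 0.0197,-0.0011, 0.0121,-0.0146,-0.0322],
 [ 0.0003, 0.0197,-0.0019, 0.0121,-0.0146,-0.0322],
 [-0.0018, 0.0196,-0.0026, 0.0121,-0.0146,-0.0322]]
```

Call:
play_rows([
  [0.002,0.02,-0.001,0.012,-0.015,-0.032],
  [0,0.02,-0.002,0.012,-0.015,-0.032],
  [-0.002,0.02,-0.002,0.012,-0.015,-0.032],
  [0,0,0,0,0,0],
])

```text
time_s: 9.8
tool_pos: [551.2, -40.0, 295.3]
tcp_rot: [0.318, 3.125, -0.008]
force: [-0.6, 0.0, -0.8]
opening: 91.0
```

Run:
```python
from h import *
s=st(); print(toJ(s['tool_pos']),s['joint_pos'])
plan(W([-10,-60,207]),tipR(0),5)
```

```text
9.8 [551.157 -40.018 295.289] [ 0.318  3.125 -0.008] F [-0.625  0.045 -0.766] 91.01487804657884
[-11.414 -56.69  295.289] [-0.177  0.334  1.436 -0.005  1.371 -1.544]
5
[[-0.0006,-0.0014, 0.0442,-0.0003, 0.0001, 0.0011],
 [-0.0006,-0.0015, 0.0442,-0.0003, 0.0001, 0.0011],
 [-0.0006,-0.0015, 0.0442,-0.0003, 0.0001, 0.0011],
 [-0.0007,-0.0016, 0.0441,-0.0003, 0.0001, 0.0011],
 [-0.0007,-0.0016, 0.0441,-0.0003, 0.0001, 0.0011]]
```

Call:
play_rows([
  [0,-0.003,0.045,0,0,0.001],
  [0,-0.003,0.045,0,0,0.001],
  [0,-0.002,0.045,0,0,0.001],
  [0,-0.001,0.045,0,0,0.001],
  [0,0,0.035,0,0,0.001],
  [0,0,0,0,0,0],
])

```text
time_s: 10.4
tool_pos: [547.7, -44.8, 201.3]
tcp_rot: [-0.365, -3.106, -0.001]
force: [-0.1, -1.0, 0.2]
opening: 91.4
```

```bash
cat >> h.py <<'E'
def tubepose(th):
    t=np.deg2rad(th); e=np.array([-8*np.sin(t),12]); a=np.array([np.sin(t),np.cos(t)]); b=np.array([np.cos(t),-np.sin(t)])
    return e-60*b,a,b
def gap(tcp,tilt,th):
    """tube in tool (y,z) coords: lateral range of the tube between tips and end"""
    o,a,b=tubepose(th); al=np.deg2rad(tilt); ty=np.array([np.cos(al),-np.sin(al)]); tz=np.array([-np.sin(al),-np.cos(al)])
    P=np.array([o+s*a+w*b-np.array(tcp) for s in np.linspace(8,220,107) for w in (-15,15)])
    y=P@ty; z=P@tz; i=z<19
    return y[i].min(),y[i].max(),z.min()
E
python3 ck.py
python3 - <<'E'
from h import *
s=manip.sense(); print(s['joint_pos']); t=toJ(s['tool_pos']); print(gap(t[1:],0,0))
# tool follows: TCP on axis 190 up, tilt lag
for th,al in ((0,0),(15,12),(30,25),(45,38),(53,45),(60,48),(70,50),(80,52),(90,52)):
    o,a,b=tubepose(th); c=o+192*a; print(th,al,c,gap(c,al,th))
E
```

```text
10.4 [547.668 -44.849 201.254] [-0.365 -3.106 -0.001] F [-0.119 -0.954  0.234] 91.37827011563424
[-13.761 -62.167 201.254] Fj [ 0.093 -0.957  0.234] tilt 0.02910911401782198
[-0.19   0.429  1.563 -0.     1.164 -1.527]
(np.float64(-12.832751430046933), np.float64(17.167248569953067), np.float64(-30.74625129980447))
0 0 [-60. 204.] (np.float64(-15.0), np.float64(15.0), np.float64(-28.0))
15 12 [-10.333 212.987] (np.float64(-15.921490233691593), np.float64(16.44484979612104), np.float64(-28.746666316772213))
30 25 [ 40.038 208.277] (np.float64(-16.68603532632935), np.float64(17.383281268310608), np.float64(-29.200787687783755))
45 38 [ 87.681 190.191] (np.float64(-17.325579142722763), np.float64(18.30053388996396), np.float64(-29.619332397034213))
53 45 [110.84  175.467] (np.float64(-17.63748305032487), np.float64(18.750867858005396), np.float64(-29.81510243916495))
60 48 [129.349 159.962] (np.float64(-19.24627120899777), np.float64(20.493741353904333), np.float64(-30.506808182812936))
70 50 [152.382 134.049] (np.float64(-22.30387275160469), np.float64(23.671953324907353), np.float64(-31.441695531890478))
80 52 [170.786 104.429] (np.float64(-26.38941765088883), np.float64(26.38941765088886), np.float64(-31.76460604183833))
90 52 [184.  72.] (np.float64(-32.752651465173216), np.float64(29.05868261321926), np.float64(-31.29922323087309))
```

```bash
cat > arc.py <<'E'
from h import *
import sys
# arc.py th0 th1 n : tool poses for tube angle from th0 (now) to th1, starting from the measured pose
th0,th1,n=float(sys.argv[1]),float(sys.argv[2]),int(sys.argv[3])
tab=np.array([(-10,0),(0,0),(15,12),(30,25),(45,38),(53,44),(60,48),(70,51),(80,53),(90,54),(95,54)],float)
s=manip.sense(); P0=np.array(s['tool_pos']); R0=R.from_rotvec(s['tcp_rot'])
o,a,b=tubepose(th0); c=o+192*a; t=toJ(P0); print('now',t,'nominal',c,'err',t[1:]-c,np.array(s['joint_pos']))
rows=[]
for i in range(1,n+1):
    th=th0+(th1-th0)*i/n; o,a,b=tubepose(th); c=o+192*a
    P=W([-11,*c]); Rt=tipR(np.interp(th,tab[:,0],tab[:,1]))
    Q=P0+(P-P0) if i==n else P
    # blend the present error out linearly
    if i==1:
        o,a,b=tubepose(th0); E=P0-W([-11,*(o+192*a)]); RE=(tipR(np.interp(th0,tab[:,0],tab[:,1])).inv()*R0).as_rotvec()
    w=1-i/n; P=P+E*w; Rt=Rt*R.from_rotvec(RE*w)
    rows.append(np.r_[R0.inv().apply(P-P0)/400,(R0.inv()*Rt).as_rotvec()/np.pi]); P0,R0=P,Rt
print(np.array2string(np.array(rows),precision=4,separator=',',suppress_small=True))
E
python3 arc.py 0 15 10
```

```text
now [-13.761 -62.167 201.254] nominal [-60. 204.] err [-2.167 -2.746] [-0.19   0.429  1.563 -0.     1.164 -1.527]
[[-0.0005, 0.0126,-0.0045, 0.0066,-0.0005,-0.0003],
 [-0.0005, 0.0126,-0.0044, 0.0066,-0.0005,-0.0004],
 [-0.0005, 0.0127,-0.0043, 0.0066,-0.0005,-0.0004],
 [-0.0005, 0.0127,-0.0043, 0.0066,-0.0005,-0.0004],
 [-0.0006, 0.0127,-0.0042, 0.0066,-0.0005,-0.0004],
 [-0.0006, 0.0127,-0.0041, 0.0066,-0.0005,-0.0004],
 [-0.0006, 0.0127,-0.0041, 0.0066,-0.0005,-0.0004],
 [-0.0006, 0.0127,-0.004 , 0.0066,-0.0005,-0.0004],
 [-0.0006, 0.0127,-0.0039, 0.0066,-0.0005,-0.0004],
 [-0.0007, 0.0127,-0.0038, 0.0066,-0.0004,-0.0004]]
```

Call:
play_rows([
  [0,0,0,0,0,0],
  [0,0,0,0,0,0],
  [0,0,0,0,0,0],
  [0,0,0,0,0,0],
  [0,0,0,0,0,0],
], jaw=50)

```text
time_s: 10.9
tool_pos: [548.3, -45.7, 202.5]
tcp_rot: [-0.371, -3.105, -0.003]
force: [0.7, 1.1, -0.3]
opening: 54.1
```

Call:
play_rows([
  [-0.001,0.013,-0.004,0.0066,0,0],
  [-0.001,0.013,-0.004,0.0066,0,0],
  [-0.001,0.013,-0.004,0.0066,0,0],
  [-0.001,0.013,-0.004,0.0066,0,0],
  [-0.001,0.013,-0.004,0.0066,0,0],
  [-0.001,0.013,-0.004,0.0066,0,0],
  [-0.001,0.013,-0.004,0.0066,0,0],
  [-0.001,0.013,-0.004,0.0066,0,0],
  [-0.001,0.013,-0.004,0.0066,0,0],
  [-0.001,0.013,-0.004,0.0066,0,0],
])

```text
time_s: 11.9
tool_pos: [565.0, 7.4, 215.0]
tcp_rot: [-0.366, -3.061, 0.339]
force: [-1.4, -1.6, -0.9]
opening: 49.7
```

```bash
python3 ck.py top side; python3 arc.py 15 30 10
```

```text
11.9 [565.037   7.426 215.03 ] [-0.366 -3.061  0.339] F [-1.441 -1.601 -0.944] 49.740908050813616
[ -8.253  -7.358 215.03 ] Fj [-1.056 -1.877 -0.944] tilt 12.7275594386472
top post [(array([ -9.33 , -60.303,  26.1  ]), 0.72)]
top post_edge [(array([-9.823, -1.896,  9.6  ]), 0.69)]
top post_top [(array([ -3.964, -14.314, 243.   ]), 0.81)]
side post [(array([ -9.559, -59.74 ,  27.6  ]), 0.77)]
side post_edge [(array([-10.674,  -4.956,  12.4  ]), 0.79)]
side post_top []
now [ -8.271  -8.272 214.973] nominal [-10.333 212.987] err [2.06  1.986] [ 0.028  0.473  1.464 -0.218  1.285 -1.234]
[[ 0.0009, 0.0119,-0.0025, 0.0069,-0.0007,-0.0004],
 [ 0.0009, 0.0119,-0.0024, 0.0069,-0.0007,-0.0004],
 [ 0.0009, 0.0119,-0.0024, 0.0069,-0.0007,-0.0004],
 [ 0.0008, 0.012 ,-0.0023, 0.0069,-0.0006,-0.0004],
 [ 0.0008, 0.012 ,-0.0022, 0.0069,-0.0006,-0.0004],
 [ 0.0008, 0.012 ,-0.0021, 0.0069,-0.0006,-0.0005],
 [ 0.0008, 0.0121,-0.0021, 0.0069,-0.0006,-0.0005],
 [ 0.0008, 0.0121,-0.002 , 0.0069,-0.0006,-0.0005],
 [ 0.0007, 0.0122,-0.0019, 0.0069,-0.0006,-0.0005],
 [ 0.0007, 0.0122,-0.0019, 0.0069,-0.0006,-0.0005]]
```

Call:
play_rows([
  [0.001,0.012,-0.0025,0.007,-0.0006,-0.0004],
  [0.001,0.012,-0.0025,0.007,-0.0006,-0.0004],
  [0.001,0.012,-0.0025,0.007,-0.0006,-0.0004],
  [0.001,0.012,-0.0025,0.007,-0.0006,-0.0004],
  [0.001,0.012,-0.002,0.007,-0.0006,-0.0004],
  [0.001,0.012,-0.002,0.007,-0.0006,-0.0004],
  [0.001,0.012,-0.002,0.007,-0.0006,-0.0004],
  [0.001,0.012,-0.002,0.007,-0.0006,-0.0004],
  [0.001,0.012,-0.002,0.007,-0.0006,-0.0004],
  [0.001,0.012,-0.002,0.007,-0.0006,-0.0004],
])

```text
time_s: 13.3
tool_pos: [573.6, 57.7, 208.6]
tcp_rot: [-0.335, -2.997, 0.699]
force: [-0.9, -1.9, 2.5]
opening: 49.8
```

```bash
python3 ck.py top side; python3 arc.py 30 43 10
```

```text
13.3 [573.586  57.688 208.645] [-0.335 -2.997  0.699] F [-0.91  -1.86   2.463] 49.840729580142984
[-10.909  43.557 208.645] Fj [-0.481 -2.014  2.463] tilt 26.24240543427712
top post [(array([-10.692, -57.432,  38.2  ]), 0.88)]
top post_edge [(array([-9.591, -4.303,  9.7  ]), 0.71)]
top post_top []
side post [(array([-11.398, -56.565,  43.4  ]), 0.95)]
side post_edge [(array([-9.697, -5.659, 13.6  ]), 0.83)]
side post_top []
now [-10.996  42.62  208.782] nominal [ 40.038 208.277] err [2.581 0.506] [ 0.226  0.567  1.383 -0.415  1.413 -1.009]
[[ 0.    , 0.0103,-0.002 , 0.0056, 0.0001,-0.0001],
 [ 0.    , 0.0103,-0.0019, 0.0056, 0.0001,-0.0001],
 [ 0.    , 0.0103,-0.0018, 0.0056, 0.0001,-0.0001],
 [ 0.    , 0.0103,-0.0018, 0.0056, 0.0001,-0.0001],
 [ 0.    , 0.0104,-0.0017, 0.0056, 0.0001,-0.0001],
 [ 0.    , 0.0104,-0.0016, 0.0056, 0.0001,-0.0001],
 [ 0.    , 0.0104,-0.0016, 0.0056, 0.0001,-0.0001],
 [ 0.    , 0.0104,-0.0015, 0.0056, 0.0001,-0.0001],
 [ 0.    , 0.0105,-0.0014, 0.0056, 0.0001,-0.0001],
 [ 0.    , 0.0105,-0.0014, 0.0056, 0.0001,-0.0001]]
```

Call:
play_rows([
  [0,0.0105,-0.002,0.0056,0,0],
  [0,0.0105,-0.002,0.0056,0,0],
  [0,0.0105,-0.002,0.0056,0,0],
  [0,0.0105,-0.002,0.0056,0,0],
  [0,0.0105,-0.0015,0.0056,0,0],
  [0,0.0105,-0.0015,0.0056,0,0],
  [0,0.0105,-0.0015,0.0056,0,0],
  [0,0.0105,-0.0015,0.0056,0,0],
  [0,0.0105,-0.0015,0.0056,0,0],
  [0,0.0105,-0.0015,0.0056,0,0],
])

```text
time_s: 14.7
tool_pos: [583.1, 98.3, 192.3]
tcp_rot: [-0.327, -2.9, 0.972]
force: [0.7, 0.6, 2.3]
opening: 49.9
```

```bash
python3 ck.py top side; python3 arc.py 43 53 10
```

```text
14.7 [583.073  98.306 192.329] [-0.327 -2.9    0.972] F [0.696 0.634 2.318] 49.86399902318449
[-10.541  85.266 192.329] Fj [0.54  0.771 2.318] tilt 37.03899685517433
top post [(array([ -9.441, -47.928,  51.1  ]), 0.86)]
top post_edge [(array([-9.131, -6.352, 10.8  ]), 0.75)]
top post_top []
side post [(array([-12.794, -47.142,  50.2  ]), 0.72)]
side post_edge [(array([-9.685, -6.169, 14.2  ]), 0.75)]
side post_top [(array([-10.6  ,  96.622, 212.5  ]), 0.58)]
now [-10.459  84.55  192.787] nominal [ 81.606 193.34 ] err [ 2.944 -0.553] [ 0.352  0.69   1.278 -0.531  1.56  -0.881]
[[ 0.0002, 0.0077,-0.0012, 0.0044, 0.0001,-0.0002],
 [ 0.0002, 0.0078,-0.0011, 0.0044, 0.0001,-0.0002],
 [ 0.0002, 0.0078,-0.0011, 0.0038, 0.0001,-0.0002],
 [ 0.0002, 0.0078,-0.001 , 0.0038, 0.0001,-0.0002],
 [ 0.0002, 0.0078,-0.001 , 0.0038, 0.0001,-0.0002],
 [ 0.0002, 0.0078,-0.0009, 0.0038, 0.0001,-0.0002],
 [ 0.0002, 0.0079,-0.0009, 0.0038, 0.0001,-0.0002],
 [ 0.0001, 0.0079,-0.0008, 0.0038, 0.0001,-0.0002],
 [ 0.0001, 0.0079,-0.0008, 0.0038, 0.0001,-0.0002],
 [ 0.0001, 0.0079,-0.0007, 0.0038, 0.0001,-0.0002]]
```

Call:
play_rows([
  [0,0.008,-0.001,0.004,0,0],
  [0,0.008,-0.001,0.004,0,0],
  [0,0.008,-0.001,0.004,0,0],
  [0,0.008,-0.001,0.004,0,0],
  [0,0.008,-0.001,0.004,0,0],
  [0,0.008,-0.001,0.004,0,0],
  [0,0.008,-0.001,0.004,0,0],
  [0,0.008,-0.001,0.004,0,0],
  [0,0.008,-0.001,0.004,0,0],
  [0,0.008,-0.001,0.004,0,0],
])

```text
time_s: 16.1
tool_pos: [589.8, 125.9, 174.0]
tcp_rot: [-0.321, -2.816, 1.159]
force: [0.5, -0.1, -0.2]
opening: 50.2
```

```bash
python3 ck.py top side; python3 arc.py 53 62 10
```

```text
16.1 [589.786 125.942 174.02 ] [-0.321 -2.816  1.159] F [ 0.452 -0.109 -0.171] 50.19685057569403
[-10.038 113.701 174.02 ] Fj [ 0.465 -0.007 -0.171] tilt 44.71067508926863
top post [(array([ -7.62 , -41.882,  60.6  ]), 0.66)]
top post_edge [(array([-9.585, -7.069, 10.3  ]), 0.72)]
top post_top []
side post [(array([-11.117, -45.024,  61.3  ]), 0.85)]
side post_edge [(array([ -83.721, -431.887,    0.1  ]), 0.65)]
side post_top [(array([ -9.423, 127.016, 192.8  ]), 0.8)]
now [ -9.972 113.302 174.5  ] nominal [110.84  175.467] err [ 2.462 -0.966] [ 0.424  0.794  1.193 -0.601  1.668 -0.818]
[[ 0.0003, 0.0071,-0.0008, 0.0025, 0.0001,-0.0002],
 [ 0.0003, 0.0071,-0.0007, 0.0025, 0.0001,-0.0002],
 [ 0.0003, 0.0071,-0.0007, 0.0025, 0.0001,-0.0002],
 [ 0.0003, 0.0071,-0.0006, 0.0025, 0.0001,-0.0002],
 [ 0.0003, 0.0071,-0.0005, 0.0025, 0.0001,-0.0002],
 [ 0.0003, 0.0071,-0.0005, 0.0025, 0.0001,-0.0002],
 [ 0.0003, 0.0072,-0.0004, 0.0025, 0.0001,-0.0002],
 [ 0.0003, 0.0072,-0.0003, 0.0022, 0.0001,-0.0002],
 [ 0.0003, 0.0072,-0.0003, 0.0012, 0.0001,-0.0002],
 [ 0.0003, 0.0072,-0.0002, 0.0012, 0.0001,-0.0002]]
```

Call:
play_rows([
  [0,0.006,-0.001,0.0025,0,0],
  [0,0.006,-0.001,0.0025,0,0],
  [0,0.006,-0.001,0.0025,0,0],
  [0,0.006,-0.001,0.0025,0,0],
  [0,0.007,-0.0005,0.0025,0,0],
  [0,0.007,-0.0005,0.0025,0,0],
  [0,0.007,-0.0005,0.0025,0,0],
  [0,0.007,-0.0005,0.0025,0,0],
  [0,0.007,-0.0005,0.002,0,0],
  [0,0.007,-0.0005,0.002,0,0],
])

```text
time_s: 17.5
tool_pos: [594.8, 146.6, 155.8]
tcp_rot: [-0.316, -2.761, 1.268]
force: [0.8, 0.5, -0.8]
opening: 49.9
```

```bash
python3 ck.py top side; python3 arc.py 62 71 10
```

```text
17.5 [594.808 146.639 155.83 ] [-0.316 -2.761  1.268] F [ 0.797  0.513 -0.848] 49.94311039016607
[ -9.666 134.996 155.83 ] Fj [ 0.666  0.675 -0.848] tilt 49.29457459549149
top post [(array([ -9.783, -34.066,  66.6  ]), 0.73)]
top post_edge [(array([-11.004,  -8.514,  10.1  ]), 0.84)]
top post_top [(array([-136.322,   79.599,   -2.3  ]), 0.66)]
side post [(array([-10.943, -33.917,  71.   ]), 0.76)]
side post_edge [(array([-11.125,  -7.517,  12.9  ]), 0.96)]
side post_top [(array([152.102,  -0.529,   3.3  ]), 0.52)]
now [ -9.619 134.706 156.31 ] nominal [134.294 155.115] err [0.412 1.194] [ 0.466  0.87   1.129 -0.638  1.735 -0.786]
[[ 0.0004, 0.0079,-0.0002, 0.0011, 0.    ,-0.0003],
 [ 0.0004, 0.008 ,-0.0001, 0.0011, 0.    ,-0.0003],
 [ 0.0004, 0.008 ,-0.    , 0.0011, 0.    ,-0.0003],
 [ 0.0004, 0.008 , 0.0001, 0.0011, 0.    ,-0.0003],
 [ 0.0004, 0.008 , 0.0002, 0.0011, 0.0001,-0.0003],
 [ 0.0004, 0.008 , 0.0003, 0.0011, 0.0001,-0.0003],
 [ 0.0004, 0.008 , 0.0004, 0.0011, 0.0001,-0.0003],
 [ 0.0004, 0.008 , 0.0005, 0.0011, 0.0001,-0.0003],
 [ 0.0004, 0.008 , 0.0005, 0.0011, 0.0001,-0.0003],
 [ 0.0004, 0.008 , 0.0006, 0.0006, 0.0001,-0.0003]]
```

Call:
play_rows([
  [0,0,0,0.001,0,0],
  [0,0.003,0,0.001,0,0],
  [0,0.007,0,0.001,0,0],
  [0,0.008,0,0.001,0,0],
  [0,0.008,0,0.001,0,0],
  [0,0.008,0,0.001,0,0],
  [0,0.008,0,0.001,0,0],
  [0,0.008,0.0005,0.001,0,0],
  [0,0.008,0.0005,0.001,0,0],
  [0,0.008,0.0005,0.001,0,0],
], jaw=62)

```text
time_s: 18.9
tool_pos: [599.0, 163.6, 134.0]
tcp_rot: [-0.314, -2.737, 1.312]
force: [-1.1, -0.4, -1.6]
opening: 62.1
```

```bash
python3 ck.py top side; python3 arc.py 69 79 10;python3 -c "
from h import *
t=toJ(manip.sense()['tool_pos'])[1:]
for th in (68,70,72,74,76,78): print(th,gap(t,51,th))"
```

```text
18.9 [598.951 163.556 133.976] [-0.314 -2.737  1.312] F [-1.099 -0.367 -1.592] 62.1069935438276
[ -9.326 152.409 133.976] Fj [-0.992 -0.598 -1.592] tilt 51.181233301720006
top post [(array([ -8.693, -25.213,  67.7  ]), 0.75)]
top post_edge [(array([-10.127,  -7.395,   8.3  ]), 0.63)]
top post_top [(array([ -6.348, 180.485, 137.3  ]), 0.85)]
side post [(array([-12.253, -23.962,  71.6  ]), 0.82)]
side post_edge [(array([-8.66 , -8.911, 11.4  ]), 0.8)]
side post_top []
now [ -9.275 152.144 134.453] nominal [150.277 136.821] err [ 1.868 -2.369] [ 0.49   0.927  1.086 -0.646  1.762 -0.764]
[[ 0.0005, 0.0079, 0.0002, 0.0014, 0.    ,-0.0003],
 [ 0.0005, 0.0079, 0.0004, 0.0009, 0.    ,-0.0003],
 [ 0.0005, 0.0079, 0.0005, 0.0009, 0.    ,-0.0003],
 [ 0.0005, 0.0079, 0.0006, 0.0009, 0.    ,-0.0003],
 [ 0.0005, 0.0079, 0.0007, 0.0009, 0.    ,-0.0003],
 [ 0.0005, 0.0079, 0.0009, 0.0009, 0.    ,-0.0003],
 [ 0.0005, 0.0079, 0.001 , 0.0009, 0.    ,-0.0003],
 [ 0.0005, 0.0079, 0.0011, 0.0009, 0.    ,-0.0003],
 [ 0.0004, 0.0079, 0.0012, 0.0009, 0.    ,-0.0003],
 [ 0.0004, 0.0079, 0.0014, 0.0009, 0.    ,-0.0003]]
68 (np.float64(-27.85623327574146), np.float64(16.036238048731903), np.float64(-31.25010774650254))
70 (np.float64(-21.533242366268606), np.float64(23.76185893348306), np.float64(-31.289112699365912))
72 (np.float64(-15.18472785812766), np.float64(31.45781831314402), np.float64(-31.05205328449995))
74 (np.float64(-8.818424438333158), np.float64(39.114739846682276), np.float64(-30.539218322285432))
76 (np.float64(-2.4420884669482814), np.float64(46.723294754667585), np.float64(-29.75123262312763))
78 (np.float64(3.936511472845086), np.float64(54.274213184952565), np.float64(-28.689056226221066))
```

Call:
play_rows([
  [0,0,0,0.001,0,0],
  [0,0.003,0,0.001,0,0],
  [0,0.007,0,0.001,0,0],
  [0,0.008,0.0005,0.001,0,0],
  [0,0.008,0.0005,0.001,0,0],
  [0,0.008,0.001,0.001,0,0],
  [0,0.008,0.001,0.001,0,0],
  [0,0.008,0.001,0.001,0,0],
  [0,0.008,0.001,0.001,0,0],
  [0,0.008,0.001,0.001,0,0],
], jaw=72)

```text
time_s: 20.3
tool_pos: [602.6, 178.2, 110.3]
tcp_rot: [-0.312, -2.712, 1.356]
force: [0.9, -0.1, -1.7]
opening: 72.1
```

```bash
python3 ck.py top side; python3 arc.py 77 86 10;python3 -c "
from h import *
t=toJ(manip.sense()['tool_pos'])[1:]
for th in (78,80,82,84): print(th,gap(t,52.5,th))"
```

```text
20.3 [602.587 178.22  110.284] [-0.312 -2.712  1.356] F [ 0.948 -0.072 -1.746] 72.09748805783364
[ -8.986 167.514 110.284] Fj [ 0.941  0.137 -1.746] tilt 53.096999945838064
top post [(array([-11.3  , -17.702,  69.7  ]), 0.8)]
top post_edge [(array([-7.883, -6.892, 10.5  ]), 0.64)]
top post_top [(array([ -5.819, 198.231, 106.4  ]), 0.61)]
side post []
side post_edge []
side post_top []
now [ -8.917 167.329 110.85 ] nominal [165.787 113.653] err [ 1.542 -2.803] [ 0.511  0.985  1.042 -0.656  1.786 -0.744]
[[ 0.0006, 0.007 , 0.0009, 0.0006, 0.    ,-0.0003],
 [ 0.0006, 0.007 , 0.001 , 0.0006, 0.    ,-0.0003],
 [ 0.0006, 0.007 , 0.0011, 0.0006, 0.    ,-0.0003],
 [ 0.0006, 0.007 , 0.0012, 0.0003, 0.    ,-0.0003],
 [ 0.0006, 0.0069, 0.0013, 0.0001, 0.    ,-0.0003],
 [ 0.0006, 0.0069, 0.0015, 0.0001, 0.    ,-0.0003],
 [ 0.0005, 0.0069, 0.0016, 0.0001, 0.    ,-0.0003],
 [ 0.0005, 0.0069, 0.0017, 0.0001, 0.    ,-0.0003],
 [ 0.0005, 0.0069, 0.0018, 0.0001, 0.    ,-0.0003],
 [ 0.0005, 0.0068, 0.0019, 0.0001, 0.    ,-0.0003]]
78 (np.float64(-25.293740668777115), np.float64(25.892439282983236), np.float64(-31.722033392740997))
80 (np.float64(-18.11164246099627), np.float64(33.43310764904222), np.float64(-30.59619703453053))
82 (np.float64(-11.797058224812151), np.float64(40.90448489897208), np.float64(-29.198032179448706))
84 (np.float64(-5.496659114812849), np.float64(48.29746831047116), np.float64(-27.52924227600064))
```

Call:
play_rows([
  [0,0.007,0.001,0,0,0],
  [0,0.007,0.001,0,0,0],
  [0,0.007,0.001,0,0,0],
  [0,0.007,0.001,0,0,0],
  [0,0.007,0.0015,0,0,0],
  [0,0.007,0.0015,0,0,0],
  [0,0.007,0.0015,0,0,0],
  [0,0.007,0.002,0,0,0],
  [0,0.007,0.002,0,0,0],
  [0,0.007,0.002,0,0,0],
])

```text
time_s: 21.7
tool_pos: [605.8, 190.8, 82.9]
tcp_rot: [-0.313, -2.713, 1.356]
force: [-0.3, -0.2, -1.7]
opening: 71.7
```

```bash
python3 ck.py top side; python3 arc.py 86 90 5;python3 -c "
from h import *
t=toJ(manip.sense()['tool_pos'])[1:]
for th in (84,86,88,90): print(th,gap(t,53,th))"
```

```text
21.7 [605.81  190.795  82.893] [-0.313 -2.713  1.356] F [-0.286 -0.233 -1.709] 71.68511353805764
[ -8.593 180.489  82.893] Fj [-0.228 -0.29  -1.709] tilt 53.05731574573131
top post [(array([-5.526, -8.72 , 70.3  ]), 0.65)]
top post_edge [(array([-10.201,  -8.437,   9.3  ]), 0.71)]
top post_top [(array([ -6.045, 208.838,  77.8  ]), 0.74)]
side post [(array([-8.586, -7.87 , 77.5  ]), 0.93)]
side post_edge [(array([-12.06 ,  -6.087,  12.6  ]), 0.77)]
side post_top []
now [ -8.554 180.348  83.31 ] nominal [179.366  85.247] err [ 0.981 -1.937] [ 0.522  1.03   1.013 -0.646  1.779 -0.725]
[[ 0.0013, 0.0057, 0.0018, 0.0011, 0.0001,-0.0006],
 [ 0.0013, 0.0056, 0.0018, 0.0011, 0.0001,-0.0006],
 [ 0.0013, 0.0056, 0.0019, 0.0011, 0.0001,-0.0006],
 [ 0.0012, 0.0056, 0.002 , 0.0011, 0.0001,-0.0006],
 [ 0.0012, 0.0056, 0.002 , 0.0011, 0.0001,-0.0006]]
84 (np.float64(-38.25523753241465), np.float64(18.362065983251973), np.float64(-33.90316538611888))
86 (np.float64(-32.146475474999285), np.float64(25.691983664265063), np.float64(-32.03451960413278))
88 (np.float64(-24.91424416788314), np.float64(32.92775046914728), np.float64(-29.899078069608098))
90 (np.float64(-18.803785913606223), np.float64(40.06055073063136), np.float64(-27.499442489114973))
```

Call:
play_rows([
  [0,0.006,0.002,0,0,0],
  [0,0.006,0.002,0,0,0],
  [0,0.006,0.002,0,0,0],
  [0,0.006,0.002,0,0,0],
])

```text
time_s: 22.5
tool_pos: [606.9, 193.8, 73.8]
tcp_rot: [-0.314, -2.713, 1.356]
force: [-0.3, -0.2, -0.7]
opening: 72.4
```

```bash
python3 ck.py top side; python3 -c "
from h import *
p=manip.grab_frame('side');img=cv2.cvtColor(p['pixels'],cv2.COLOR_RGB2BGR)
cv2.imwrite('pics/s3.png',cv2.resize(img[150:270,200:320],(600,600),interpolation=cv2.INTER_CUBIC))
t=toJ(manip.sense()['tool_pos'])[1:]
for th in (88,90): print(th,gap(t,53,th))"
```

```text
22.5 [606.866 193.846  73.762] [-0.314 -2.713  1.356] F [-0.285 -0.17  -0.662] 72.38542131064486
[ -8.23  183.697  73.762] Fj [-0.241 -0.228 -0.662] tilt 53.04475550375182
top post [(array([-8.216, -8.606, 72.2  ]), 0.66)]
top post_edge [(array([-12.494, -11.923,   9.3  ]), 0.84)]
top post_top [(array([ -5.297, 208.699,  74.   ]), 0.88)]
side post [(array([-10.221,  -9.261,  78.3  ]), 0.77)]
side post_edge [(array([-13.393,  -7.   ,  10.1  ]), 0.81)]
side post_top []
88 (np.float64(-36.58703511090597), np.float64(23.549265271528622), np.float64(-32.83116541152184))
90 (np.float64(-29.38590115752898), np.float64(30.68206553301271), np.float64(-30.431529831028712))
```

View pics/s3.png

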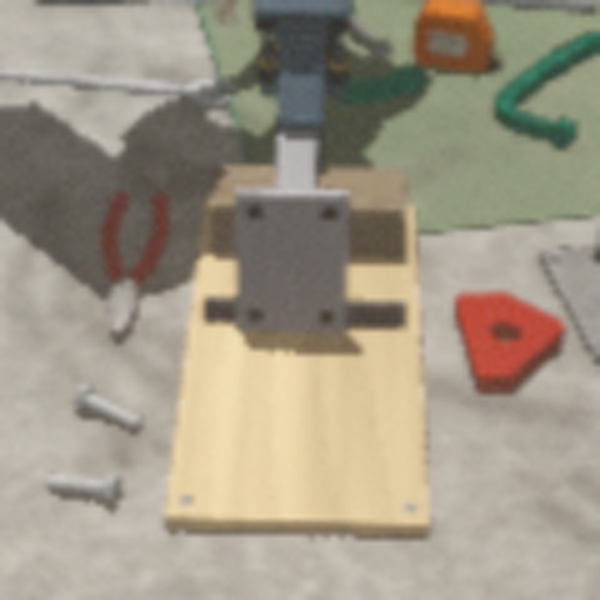

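Call:
play_rows([
  [0,0,0,0,0,0],
  [0,0,0,0,0,0],
  [0,0,0,0,0,0],
  [0,0,-0.02,0,0,0],
  [0,0,-0.04,0,0,0],
  [0,0,-0.06,0,0,0],
  [0,0,-0.08,0,0,0],
  [0,0,-0.08,0,0,0],
  [0,0,-0.08,0,0,0],
  [0,0,0,0,0,0],
], jaw=91)

```text
time_s: 23.95
tool_pos: [631.9, 312.0, 166.2]
tcp_rot: [-0.315, -2.712, 1.353]
force: [0.5, 0.7, 0.6]
opening: 91.2
```

```bash
python3 ck.py top side top; python3 -c "
from h import *
p=manip.grab_frame('side');img=cv2.cvtColor(p['pixels'],cv2.COLOR_RGB2BGR)
for n in ('pliers_red','hex_bolt_1','magnet','tape_1','tin_1','spanner_17'):
    print(n,[(np.array(d['point']),round(d['confidence'],2)) for d in manip.mark_of(p,n)[:2]])
q=manip.grab_frame('top');im2=cv2.cvtColor(q['pixels'],cv2.COLOR_RGB2BGR)
f=lambda a:cv2.resize(a,(400,400),interpolation=cv2.INTER_CUBIC)
cv2.imwrite('pics/s4.png',np.hstack([f(img[150:270,200:320]),f(im2[130:250,190:310])]))"
```

```text
23.95 [631.947 311.984 166.159] [-0.315 -2.712  1.353] F [0.463 0.705 0.566] 91.19504055611716
[ -9.609 304.46  166.159] Fj [0.298 0.789 0.566] tilt 52.97715271821505
top post [(array([-9.774, -4.857, 73.6  ]), 0.84)]
top post_edge [(array([-10.797,  -8.98 ,  11.3  ]), 0.97)]
top post_top [(array([ -5.96, 209.37,  75.  ]), 0.93)]
side post [(array([-11.135,  -7.929,  74.3  ]), 0.77)]
side post_edge [(array([-10.97 ,  -9.122,  12.4  ]), 0.66)]
side post_top []
top post [(array([-9.924, -6.017, 74.8  ]), 0.86)]
top post_edge [(array([-9.659, -8.11 , 11.7  ]), 0.6)]
top post_top []
pliers_red [(array([456.2, 123.2,   5.1]), 0.62), (array([600.2, 128.3,   9.8]), 0.48)]
hex_bolt_1 [(array([422. , -50. ,   1.5]), 0.62), (array([ 397.5, -126.2,   -1.6]), 0.55)]
magnet [(array([561. ,   6. ,  14.3]), 0.44), (array([470.3, 414.2,  -3.2]), 0.39)]
tape_1 [(array([ 513.7, -481.8,   -0.5]), 0.91), (array([ 400.8, -389.3,   -1.4]), 0.64)]
tin_1 [(array([ 654.1, -420.2,    3.9]), 0.7)]
spanner_17 [(array([472. , 417.2,  -2.7]), 0.43), (array([ 513.3, -479.9,   -1.3]), 0.17)]
```

View pics/s4.png

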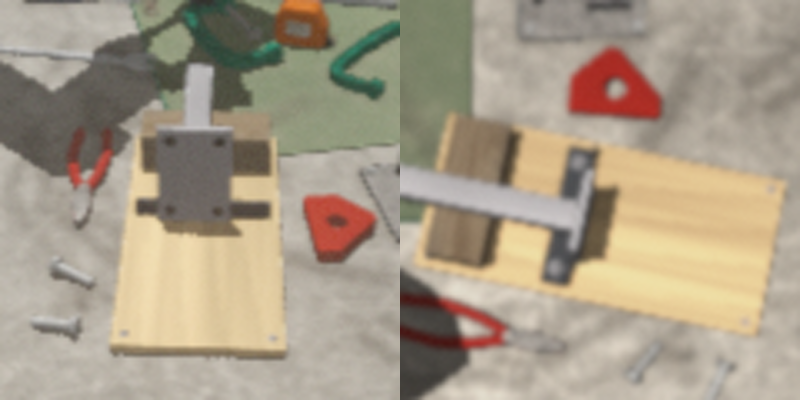

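```bash
python3 -c "
from station import manip
print(manip.close_job())"
```

```text
the job is handed in; nothing more can be done
None
```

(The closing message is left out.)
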